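# Free the gauge plug from a clamp of unknown thread hand

## Robot

A 6-joint arm with a two-finger parallel gripper is mounted at the origin on the work surface. World frame = base frame: x ahead of the robot, y to its left, z up, the work surface at z = 0. Lengths are in m, angles in rad, forces in N, time in s.
With the tool pointing down it reaches from about 0.35 to 0.975 m from the base axis. Payload 4.9 kg.
Tool frame: the origin (TCP) lies midway between the tips of the shut fingers; the grasp point (between the pads) lies 19 mm behind it; z points along the fingers, y is the line along which they close (so a half turn about z gives the same grasp; the last joint's range is limited). The gripper opens to 85 mm and grips with 20 to 120 N. Pads are 22 mm wide; open, the fingers measure 114 mm over their backs; the gripper's body (76 mm by 85 mm) begins 54 mm behind the grasp point. The pads swing forward as they close: fully open they stand 13 mm farther back than shut.
Start: joints at [-1.455, 0.053, 1.613, -0, 1.476, -0.119], TCP at [0.145, -0.608, 0.231] pointing down, gripper open.
Joint ranges: [-3.01, 3.01], [-1.01, 2.22], [0.06, 2.58], [-1.02, 4.17], [0.09, 2.62], [-3.14, 3.14]. Speed limits (rad/s): [2.57, 2.57, 3.14, 3.14, 3.14, 3.14].

## Interface

Orientations are given as a unit quaternion [w, x, y, z].
In Python, from plant import * gives the robot as it stands.
- The arm moves only by the tool jog_arm, never from a script. Its argument "targets" is a list of rows, each a list of 3 entries, a list of its own where there are three numbers: the shift along the tool's x, y, z in units of 25 mm (1.0 is 25 mm), then the turn, a rotation vector about the tool's x, y, z in units of 8 degrees (1.0 is 8 degrees), then the opening in per cent of the stroke, from 0 (shut) to 100 (fully open). A call has 1 to 8 rows; each row is the pose to reach, as a shift and turn from the pose commanded when the call began, along the tool's axes at that moment; what a row does not reach only later rows make up. A row lasts 1/8 s, in which the tool goes at most 62.5 mm and 10.7 degrees, less where a joint would pass 70% of its speed; a pose out of reach is approached as far as the arm can. A call with a gripper value outside its range is refused whole. The fingers move at their own pace and stop on an object; the grip force is fixed at half the most. Time passes only in rows, so rows that repeat a pose let the fingers close. It gives the time, the measured TCP pose, the force, the opening and the grip force at its end, in the units of the state.
- state(): the state, without advancing time (a new reading comes with each control period).
- grab_frame(name): name is "side" or "top" or "wrist"; returns (picture, depth): 480x640x3 uint8, red, green, blue; 480x640 float32, m along the optical axis (not along the pixel's ray), 0 where there is no reading.
- camera_params(name): a dict with "fovy" (degrees; the focal length in pixels is half the picture's height over the tangent of half this angle, whatever the lens; pixels are square), "cx", "cy" (the principal point, pixels), "rvec" (rotation vector, rad) and "tvec" (3), from world to camera coordinates, as OpenCV has them; the wrist camera has in their place "hand_eye" (4x4, takes a point from camera to tool coordinates, whose origin is the TCP and whose axes are the flange's). Camera axes: x right, y down, z forward; pixel columns grow to the right and rows downward; lengths in m; the calibration is good to about 2 mm. The wrist camera is an equidistant fisheye: a pixel r from the principal point sees the ray r / f radians off the axis. A picture is of the moment at which its call begins: read the wrist's pose just before it. camera_params takes no time and is no camera call.
- job_done(): hands the job in; it is judged then, once.
The state is a dict: "time": time; "joint_pos": joint angles; "joint_vel": joint speeds; "joint_efforts": joint torques, N m; "tool_pos": TCP position; "tool_rot": TCP orientation; "contact_force": force on the tool from outside, world axes, zero at the start; "ft_torque": the same for the moment, N m; "gripper_width": opening from 0.0 (shut) to 1.0 (fully open); "grasp_force": force on a finger pad.
Only numpy, scipy, OpenCV 4.12 (cv2) and the standard library are available. Lean on these libraries where they do the work, as an engineer would, in place of code of your own. Each camera call takes 0.05 s, during which the arm holds its last target. There are 200 camera calls.

## Task

Loosen the red-knobbed swing clamp on the checking fixture by a good quarter turn, then lift the steel gauge plug out of its nest and set it, without dropping it, flat in the empty black cup. The clamp's screw is unmarked and may well be left-handed: feel which way it gives by trying gently, back off as soon as it binds, and do not force it the tightening way. Leave everything else where it lies.

Things in the scene. Friction and masses are not known exactly. Their poses are not given: they have to be found in the camera images.
- clamp (a joint): Turn of the swing clamp on its upright screw, rad: 0 at the start (tight), + anticlockwise from above, range -2 to 2. Unmarked, it differs from start to start: a left-hand screw loosens clockwise, a right-hand one anticlockwise. Loosening takes a steady 0.4 N m (6 N at the knob); it stays where left. The tightening way it binds after about 0.04 rad and then winds up its stud
- stud (a joint): Twist of the screw stud (dark collar with a white mark under the clamp's hub), rad, + anticlockwise from above, 0 unstrained. Forcing the clamp the tightening way winds it up like a spring of 8 N m per rad, on top of the 0.4 N m of friction (13 N at the knob: 0.06 rad; 22 N: 0.14 rad). Beyond 0.14 rad either way the screw is overtightened
- screw_axis (a point): Point on the clamp screw's upright axis, 75.5 mm above the table. The clamp is a rigid bar on a hub of 28 mm diameter (stud end 98 mm above the table): a dark foot 18 mm wide reaches 55 mm to one side, over the plug's rim; a steel arm 16 mm wide, top 78 mm above the table, reaches 70 mm to the other side and carries the red knob
- knob_mid (a point): Grip point of the clamp's red knob, an upright cylinder 20 mm in diameter and 40 mm high, spinning freely on its own axis, on the end of the arm 70 mm from the screw axis. The point lies on its axis, 22 mm above its foot, 18 mm below its top, 101 mm above the table, and goes round with the clamp
- nest (a point): Centre of the floor of the round nest in the aluminium housing, 75 mm from the screw axis, on the other side from the knob at the start; floor 45 mm above the table, rim 6 mm high, 66 mm inner diameter
- fixture: Fixed checking fixture: black base plate 260 x 220 x 20 mm with an aluminium gear housing on it. Origin under the plate's centre; its own x axis runs from the screw axis to the nest. Nothing on it is higher than 51 mm except the clamp and the plug
- plug: Steel gauge plug in the nest, about 0.3 kg (0.21 to 0.42): disc of 60 mm diameter, 18 mm thick, with an upright dark stem of 22 mm diameter and 40 mm height on its centre. Origin at the centre of its underside, z up; overall height 58 mm. The clamp's foot lies over its rim until the clamp is turned about 0.6 rad or more
- cup_a: Empty black rubber cup, fixed: 90 mm outer diameter, 20 mm high, pocket of 68 mm diameter whose floor is 6 mm above the table. Origin under its centre, at table level
- cup_b: A second cup just like it, taken by a brass-coloured gauge plug
- plug_spare: Brass-coloured gauge plug of the same size standing in the other cup: leave it alone
- disc_1: Loose steel disc, 56 mm diameter, 18 mm high, bystander; origin under its centre
- disc_2: Loose steel disc, 56 mm diameter, 18 mm high, bystander; origin under its centre
- screwdriver: Loose screwdriver lying on the table, bystander
- wrench: Loose wrench lying on the table, bystander
- marker_pot: Loose pot with a yellow cap, 48 mm diameter, 70 mm high, bystander; origin under its centre
- stop_block: Loose yellow steel block 50 x 30 x 20 mm, bystander; origin under its centre
Not all that is in view belongs to the job. There is more than one size of the plug; the job needs the middle-sized. Leave any orange look-alike of the cup_a alone.

How it is judged:
By the outcome, as a careful person would: the job done as asked, in the order asked, and still so for the second after the job is handed in, with the robot touching nothing.
It also fails if it takes over 62 s, if anything falls off the work surface, if the arm or the gripper's body presses on something with over 40 N, if the wrist force passes 120 N, or if a joint passes its speed limit or range.

## Working session

There is one attempt and no reset: what is moved stays moved. The work goes in short steps, Python scripts to look and compute and a tool call to move; the robot and the scene stay as the last step left them, time stands still between calls to the robot, and variables do not carry over. Pictures are saved under pics/ and viewed, at most 10 in all, crops included, and the job is handed in when it is done.

Besides the shell and the picture viewer there is one more tool, called after "Emit:" by a JSON object that holds its "op" and its "data". jog_arm: Moves the arm, as the interface text tells. Its arguments: {"type":"object","properties":{"targets":{"type":"array"}},"required":["targets"]}

```bash
mkdir -p pics; cat > h.py <<'E'
from plant import *
import numpy as np, cv2
from scipy.spatial.transform import Rotation as R
def cam(n):
    p=camera_params(n); return p, 240/np.tan(np.radians(p["fovy"])/2)
def world(n,d,uv):
    p,f=cam(n); out=[]
    Rm=R.from_rotvec(np.ravel(p["rvec"])).as_matrix(); t=np.ravel(p["tvec"])
    for u,v in uv:
        z=float(np.median(d[v-1:v+2,u-1:u+2])); out.append(Rm.T@(np.array([(u-p["cx"])/f*z,(v-p["cy"])/f*z,z])-t))
    return np.array(out)
def onplane(n,uv,h):
    p,f=cam(n); Rm=R.from_rotvec(np.ravel(p["rvec"])).as_matrix(); t=np.ravel(p["tvec"]); c=-Rm.T@t
    r=[]
    for u,v in uv:
        w=Rm.T@np.array([(u-p["cx"])/f,(v-p["cy"])/f,1]); r.append(c+w*(h-c[2])/w[2])
    return np.array(r)
def save(n,name):
    im,d=grab_frame(n); cv2.imwrite(f"pics/{name}.png",im[:,:,::-1]); np.save(f"pics/{name}.npy",d); return im,d
E
python3 -c "
from h import *
save('top','top1');save('side','side1');print(state());print(camera_params('top'));print(camera_params('side'));print(camera_params('wrist'))"
```

```text
{'time': 0.1, 'joint_pos': array([-1.45499730e+00,  5.33283052e-02,  1.61413728e+00,  3.48511192e-05,
        1.47598511e+00, -1.18959809e-01]), 'joint_vel': array([-1.64387198e-03,  5.74098501e-04, -3.59938841e-03,  4.67107541e-05,
       -1.51342466e-03, -7.94908694e-04]), 'joint_efforts': array([ 4.78968796e-04, -3.94907212e+01, -3.71362424e+01, -1.25316178e-04,
        3.95401090e-03, -1.34561343e-06]), 'tool_pos': array([ 0.1453506 , -0.60729806,  0.23017432]), 'tool_rot': array([-9.28992722e-04,  9.93118709e-01,  1.17108358e-01,  1.88139526e-05]), 'contact_force': array([-0.33279826, -0.08346101, -0.93336374]), 'ft_torque': array([-0.00433469, -0.01817756,  0.02490841]), 'grasp_force': 0.0, 'gripper_width': 1.0005234739126632}
{'fovy': 51.4125665377878, 'cx': 321.35902335214575, 'cy': 244.414935286514, 'rvec': array([ 2.135776  , -2.17575864,  0.11339357]), 'tvec': array([0.05532137, 0.55053703, 1.23305708])}
{'fovy': 50.35263904823354, 'cx': 312.4456113419193, 'cy': 250.64671858723185, 'rvec': array([ 0.96901027, -2.47726726,  1.06773571]), 'tvec': array([0.3930898 , 0.31226806, 1.2395595 ])}
{'fovy': 65.70646984690485, 'cx': 321.05832989629647, 'cy': 239.23811131105404, 'hand_eye': array([[-9.66438743e-04, -9.65617459e-01, -2.59965362e-01,
         6.57742917e-02],
       [ 9.99999531e-01, -9.49914845e-04, -1.89194169e-04,
         8.23178494e-04],
       [-6.42557646e-05, -2.59965423e-01,  9.65617924e-01,
        -1.42284968e-01],
       [ 0.00000000e+00,  0.00000000e+00,  0.00000000e+00,
         1.00000000e+00]])}
```

View pics/top1.png

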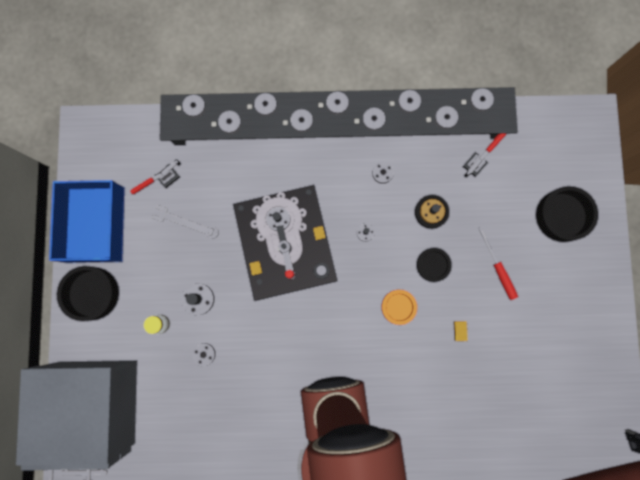

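View pics/side1.png

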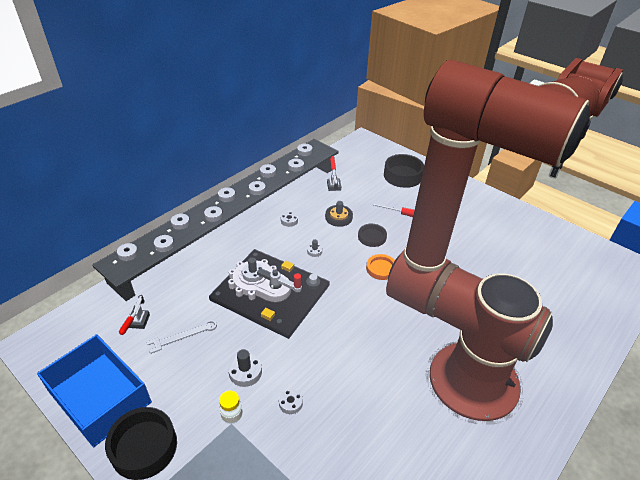

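Candidates: steel plugs at top (279,218) in the nest, (200,298) larger and loose, and (365,232) smaller and loose. The one in the nest under the clamp is meant. Cups: black empty at (434,265), brass-filled at (432,211), orange at (399,307), and big black bowls at (568,214) and (88,293). The 90 mm empty one is (434,265). I'll confirm both in one enlarged crop.

```bash
python3 -c "
from h import *
im=cv2.imread('pics/top1.png');d=np.load('pics/top1.npy')
c=cv2.resize(im[175:325,180:480],(800,400),interpolation=cv2.INTER_CUBIC);cv2.imwrite('pics/crop1.png',c)
L=[(290,273),(284,245),(278,215),(434,265),(399,307),(200,298),(365,232),(432,211),(460,331)]
print(world('top',d,L).round(4))
hsv=cv2.cvtColor(im,cv2.COLOR_BGR2HSV)
m=((hsv[...,0]<8)|(hsv[...,0]>172))&(hsv[...,1]>150)&(hsv[...,2]>80);m[:,:270]=0;m[:,310:]=0;m[:250]=0;m[290:]=0
ys,xs=np.nonzero(m);print(xs.mean(),ys.mean(),len(xs),xs.min(),xs.max(),ys.min(),ys.max())
g=im.max(2)[240:290,410:460]<70;ys,xs=np.nonzero(g);print(xs.min()+410,xs.max()+410,ys.min()+240,ys.max()+240,len(xs))
"
```

```text
[[ 0.4751  0.119   0.1198]
 [ 0.544   0.1343  0.0985]
 [ 0.6164  0.1476  0.1048]
 [ 0.4956 -0.243   0.0076]
 [ 0.3901 -0.1497  0.0055]
 [ 0.4215  0.3485  0.0488]
 [ 0.5796 -0.0656  0.043 ]
 [ 0.6285 -0.2347  0.051 ]
 [ 0.328  -0.2978  0.0208]]
288.7142857142857 273.8979591836735 49 285 293 271 277
417 450 248 280 879
```

View pics/crop1.png

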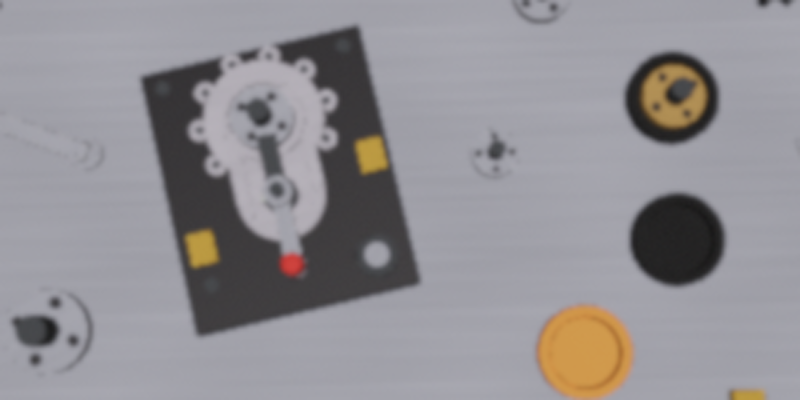

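The crop shows the middle steel plug in the nest at about (258,112) with the dark foot over it, hub (278,190), red knob (291,264), and empty black cup (677,240). Screw is about (0.543,0.134), nest about (0.616,0.149), and the fixture axis is at about 12° yaw. I'll work out the moves to a hover over the knob.

```bash
cat >> h.py <<'E'
def rot():
    q=state()["tool_rot"]; return R.from_quat([q[1],q[2],q[3],q[0]])
def rel(*pts):
    s=state(); r=rot(); X=r.apply([1,0,0]); print("t",round(s["time"],2),"tcp",s["tool_pos"].round(4),"yaw",np.degrees(np.arctan2(X[1],X[0])).round(1),"F",s["contact_force"].round(1),"g",round(s["gripper_width"],3),s["grasp_force"])
    for p in pts: print(p,"->",(r.inv().apply(np.array(p)-s["tool_pos"])/.025).round(2))
def wpix(P,pos,r):
    p=camera_params("wrist");f=240/np.tan(np.radians(p["fovy"])/2);H=p["hand_eye"]
    c=H[:3,:3].T@(r.inv().apply(np.array(P)-pos)-H[:3,3]); th=np.arctan2(np.hypot(c[0],c[1]),c[2]); a=np.arctan2(c[1],c[0])
    return np.array([p["cx"]+f*th*np.cos(a),p["cy"]+f*th*np.sin(a)])
def wplane(uv,h,pos,r):
    p=camera_params("wrist");f=240/np.tan(np.radians(p["fovy"])/2);H=p["hand_eye"]
    dx,dy=uv[0]-p["cx"],uv[1]-p["cy"]; rr=np.hypot(dx,dy)+1e-9; th=rr/f
    v=np.array([np.sin(th)*dx/rr,np.sin(th)*dy/rr,np.cos(th)]); w=r.apply(H[:3,:3]@v); c=pos+r.apply(H[:3,3])
    return c+w*(h-c[2])/w[2]
E
python3 -c "
from h import *
rel((.474,.119,.22))
print(onplane('top',[(288.9,274)],.119), onplane('top',[(434,264.5)],.02))
print(onplane('top',[(180+142*.375,175+77*.375),(180+358*.375,175+26*.375)],.02))"
```

```text
t 0.1 tcp [ 0.1454 -0.6073  0.2302] yaw 13.5 F [-0.3 -0.1 -0.9] g 1.001 0.0
(0.474, 0.119, 0.22) -> [ 19.54 -25.2    0.46]
[[0.47282262 0.12168416 0.119     ]] [[ 0.49595897 -0.24041355  0.02      ]]
[[0.66320614 0.27189016 0.02      ]
 [0.70948134 0.06093639 0.02      ]]
```

Emit:
{"op": "jog_arm", "data": {"targets": [[[19.5,-25.2,0.4],[0,0,0],80],[[19.5,-25.2,0.4],[0,0,0],80],[[19.5,-25.2,0.4],[0,0,0],80],[[19.5,-25.2,0.4],[0,0,0],80],[[19.5,-25.2,0.4],[0,0,0],80],[[19.5,-25.2,0.4],[0,0,0],80],[[19.5,-25.2,0.4],[0,0,0],80],[[19.5,-25.2,0.4],[0,0,0],80]]}}

```text
time: 1.1
tool_pos: [0.3512, -0.1502, 0.2248]
tool_rot: [0.0, 0.993, 0.117, 0.0]
contact_force: [1.8, -0.5, 0.1]
gripper_width: 0.799
grasp_force: 0.0
```

```bash
python3 -c "
from h import *
rel((.473,.12,.22));print(state()['joint_pos'])"
```

```text
t 1.1 tcp [ 0.3512 -0.1502  0.2248] yaw 13.4 F [ 1.8 -0.5  0.1] g 0.799 0.0
(0.473, 0.12, 0.22) -> [ 7.25 -9.38  0.19]
[-5.99652510e-01 -5.87942877e-01  2.14702421e+00  1.33842899e-04
  1.58183366e+00  7.37098846e-01]
```

Emit:
{"op": "jog_arm", "data": {"targets": [[[7.2,-9.3,0.2],[0,0,0],80],[[7.2,-9.3,0.2],[0,0,0],80],[[7.2,-9.3,0.2],[0,0,0],80],[[7.2,-9.3,0.2],[0,0,0],80],[[7.2,-9.3,0.2],[0,0,0],80],[[7.2,-9.3,0.2],[0,0,0],80],[[7.2,-9.3,0.2],[0,0,0],80]]}}

```text
time: 1.98
tool_pos: [0.4715, 0.1156, 0.2195]
tool_rot: [0.0, 0.993, 0.117, -0.001]
contact_force: [-0.1, -0.2, -0.1]
gripper_width: 0.8
grasp_force: 0.0
```

```bash
python3 -c "
from h import *
s=state();r=rot();im,d=save('wrist','w1');rel((.473,.12,.085))
for n,P in dict(knob=(.4728,.1205,.119),hub=(.543,.134,.098),stem=(.616,.150,.103)).items(): print(n,wpix(P,s['tool_pos'],r).round(0))
hsv=cv2.cvtColor(im,cv2.COLOR_RGB2HSV);m=(((hsv[...,0]<8)|(hsv[...,0]>172))&(hsv[...,1]>150)&(hsv[...,2]>60)).astype(np.uint8)
n,l,st,c=cv2.connectedComponentsWithStats(m);print([(st[i],c[i].round(1)) for i in range(1,n) if st[i,4]>100])"
```

```text
t 2.02 tcp [0.4716 0.1152 0.2197] yaw 13.4 F [-0.9 -1.3 -0.1] g 0.799 0.0
(0.473, 0.12, 0.085) -> [ 0.1  -0.17  5.39]
knob [313. 236.]
hub [318. 130.]
stem [320.  26.]
[(array([299, 209,  29,  37, 826], dtype=int32), array([313.2, 227. ]))]
```

View pics/w1.png

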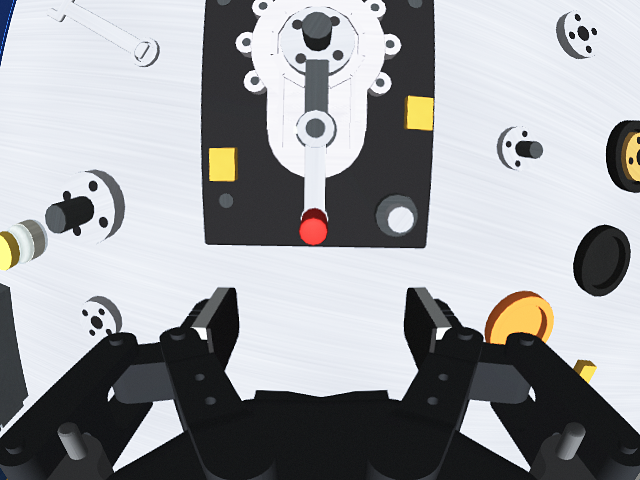

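The wrist view shows the knob top at about (313,231), hub top (316,127), and stem top (317,22), all lined up.

```bash
python3 -c "
from h import *
s=state();r=rot()
for uv,h in [((313.5,231),.119),((316,127),.098),((317,24),.103)]: print(wplane(uv,h,s['tool_pos'],r).round(4))
k=wplane((313.5,231),.119,s['tool_pos'],r);rel((k[0],k[1],.086))"
```

```text
[0.4764 0.1208 0.119 ]
[0.5449 0.1354 0.098 ]
[0.6174 0.1519 0.103 ]
t 2.02 tcp [0.4716 0.1152 0.2197] yaw 13.4 F [-0.9 -1.3 -0.1] g 0.799 0.0
(np.float64(0.4764386307888238), np.float64(0.12077212638060254), 0.086) -> [ 0.25 -0.17  5.35]
```

Emit:
{"op": "jog_arm", "data": {"targets": [[[0.25,-0.17,2.2],[0,0,0],70],[[0.25,-0.17,4.2],[0,0,0],60],[[0.25,-0.17,5.3],[0,0,0],50],[[0.25,-0.17,5.3],[0,0,0],40],[[0.25,-0.17,5.3],[0,0,0],0],[[0.25,-0.17,5.3],[0,0,0],0],[[0.25,-0.17,5.3],[0,0,0],0],[[0.25,-0.17,5.3],[0,0,0],0]]}}

```text
time: 3.02
tool_pos: [0.4776, 0.1214, 0.0888]
tool_rot: [0.0, 0.993, 0.117, 0.001]
contact_force: [-3.6, -1.4, 3.4]
gripper_width: 0.21
grasp_force: 59.4
```

```bash
python3 -c "
from h import *
rel((.5449,.1354,.086));print(rot().inv().apply(state()['contact_force']))"
```

```text
t 3.02 tcp [0.4776 0.1214 0.0888] yaw 13.5 F [-3.6 -1.4  3.4] g 0.21 59.39860939979553
(0.5449, 0.1354, 0.086) -> [2.75 0.08 0.11]
[-3.86793572  0.56009393 -3.37975861]
```

Emit:
{"op": "jog_arm", "data": {"targets": [[[0,0.06,0],[0,0,0],0],[[0,0.12,0],[0,0,0],0],[[0,0.16,0],[0,0,0],0],[[0,0.16,0],[0,0,0],0]]}}

```text
time: 3.52
tool_pos: [0.4782, 0.1189, 0.0887]
tool_rot: [-0.001, 0.993, 0.117, 0.0]
contact_force: [-5.7, 5.4, 6.3]
gripper_width: 0.211
grasp_force: 59.5
```

```bash
python3 -c "
from h import *
rel();print(rot().inv().apply(state()['contact_force']))"
```

```text
t 3.52 tcp [0.4782 0.1189 0.0887] yaw 13.5 F [-5.7  5.4  6.3] g 0.211 59.536675214767456
[-4.24799608 -6.53937151 -6.31318513]
```

Emit:
{"op": "jog_arm", "data": {"targets": [[[0,0.05,0],[0,0,0],0],[[0,0.1,0],[0,0,0],0],[[0,0.1,0],[0,0,0],0]]}}

```text
time: 3.9
tool_pos: [0.4787, 0.1171, 0.0887]
tool_rot: [-0.002, 0.993, 0.117, 0.0]
contact_force: [-5.2, 5.9, 6.4]
gripper_width: 0.214
grasp_force: 59.5
```

```bash
python3 -c "
from h import *
rel();print(rot().inv().apply(state()['contact_force']))"
```

```text
t 3.9 tcp [0.4787 0.1171 0.0887] yaw 13.4 F [-5.2  5.9  6.4] g 0.214 59.5383220911026
[-3.63186975 -6.96437787 -6.40388792]
```

Emit:
{"op": "jog_arm", "data": {"targets": [[[0,0.05,0],[0,0,0],0],[[0,0.1,0],[0,0,0],0],[[0,0.1,0],[0,0,0],0]]}}

```text
time: 4.28
tool_pos: [0.4792, 0.1153, 0.0888]
tool_rot: [-0.003, 0.993, 0.117, 0.0]
contact_force: [-5.7, 8.9, 6.8]
gripper_width: 0.212
grasp_force: 59.6
```

```bash
python3 -c "
from h import *
rel();print(rot().inv().apply(state()['contact_force']))"
```

```text
t 4.28 tcp [0.4792 0.1153 0.0888] yaw 13.4 F [-5.7  8.9  6.8] g 0.212 59.641082882881165
[-3.4569375  -9.98577404 -6.7488022 ]
```

Force is rising from 7 to 10 N, so it binds anticlockwise. Backing off and trying clockwise.

Emit:
{"op": "jog_arm", "data": {"targets": [[[0,-0.2,0],[0,0,0],0],[[0,-0.36,0],[0,0,0],0],[[0,-0.5,0],[0,0,0],0],[[0,-0.6,0],[0,0,0],0],[[0,-0.6,0],[0,0,0],0]]}}

```text
time: 4.9
tool_pos: [0.4766, 0.126, 0.0888]
tool_rot: [0.002, 0.993, 0.117, 0.001]
contact_force: [-3.3, -5.3, 5.4]
gripper_width: 0.216
grasp_force: 59.7
```

```bash
python3 -c "
from h import *
rel();print(rot().inv().apply(state()['contact_force']))"
```

```text
t 4.9 tcp [0.4766 0.126  0.0888] yaw 13.5 F [-3.3 -5.3  5.4] g 0.216 59.725295305252075
[-4.40555726  4.41931779 -5.3992265 ]
```

Emit:
{"op": "jog_arm", "data": {"targets": [[[0,-0.1,0],[0,0,0],0],[[0.01,-0.2,0],[0,0,0],0],[[0.02,-0.3,0],[0,0,0],0],[[0.02,-0.3,0],[0,0,0],0]]}}

```text
time: 5.4
tool_pos: [0.4757, 0.1335, 0.0888]
tool_rot: [0.002, 0.993, 0.117, 0.001]
contact_force: [-1.2, -4.7, 4.3]
gripper_width: 0.214
grasp_force: 59.7
```

```bash
python3 -c "
from h import *
rel();print(rot().inv().apply(state()['contact_force']))"
```

```text
t 5.4 tcp [0.4757 0.1335 0.0888] yaw 13.5 F [-1.2 -4.7  4.3] g 0.214 59.650030732154846
[-2.24431348  4.32800721 -4.30520406]
```

Force stays flat (4–5 N) over 12 mm, so it loosens clockwise (left-hand screw). Computing the arc.

```bash
python3 -c "
from h import *
s=state();r=rot();c=np.array([.5449,.1354]);p=s['tool_pos'];a0=np.arctan2(*(p[:2]-c)[::-1])%(2*np.pi);rad=np.hypot(*(p[:2]-c));print(np.degrees(a0),rad)
for i in range(1,17):
  a=a0-np.radians(95)*i/16; q=c+.0695*np.array([np.cos(a),np.sin(a)])
  print(i,(r.inv().apply([*(q-p[:2]),0])/.025).round(2)[:2])"
```

```text
181.57417746978817 0.06923027679627744
1 [ 0.06 -0.28]
2 [ 0.17 -0.55]
3 [ 0.3  -0.81]
4 [ 0.45 -1.05]
5 [ 0.63 -1.27]
6 [ 0.83 -1.48]
7 [ 1.05 -1.66]
8 [ 1.29 -1.82]
9 [ 1.55 -1.96]
10 [ 1.82 -2.06]
11 [ 2.09 -2.14]
12 [ 2.38 -2.19]
13 [ 2.67 -2.21]
14 [ 2.95 -2.2 ]
15 [ 3.24 -2.16]
16 [ 3.52 -2.09]
```

Emit:
{"op": "jog_arm", "data": {"targets": [[[0.06,-0.28,0],[0,0,0],0],[[0.17,-0.55,0],[0,0,0],0],[[0.3,-0.81,0],[0,0,0],0],[[0.45,-1.05,0],[0,0,0],0],[[0.63,-1.27,0],[0,0,0],0],[[0.83,-1.48,0],[0,0,0],0],[[1.05,-1.66,0],[0,0,0],0],[[1.29,-1.82,0],[0,0,0],0]]}}

```text
time: 6.4
tool_pos: [0.4952, 0.1862, 0.0887]
tool_rot: [0.001, 0.993, 0.117, -0.001]
contact_force: [-7.2, -2.6, 7.9]
gripper_width: 0.214
grasp_force: 59.8
```

```bash
python3 -c "
from h import *
s=state();rel();r=rot();print(r.inv().apply(s['contact_force']));c=np.array([.5449,.1354]);p=s['tool_pos'];a0=np.arctan2(*(p[:2]-c)[::-1])%(2*np.pi);rad=np.hypot(*(p[:2]-c));print(np.degrees(a0),rad)
for i in range(1,9):
  a=a0-(a0-np.radians(86.5))*i/8; q=c+.0695*np.array([np.cos(a),np.sin(a)])
  print(i,(r.inv().apply([*(q-p[:2]),0])/.025).round(2)[:2])"
```

```text
t 6.4 tcp [0.4952 0.1862 0.0887] yaw 13.5 F [-7.2 -2.6  7.9] g 0.214 59.84392762184143
[-7.57656113  0.87017064 -7.8948259 ]
134.381573201424 0.07110287289618088
1 [ 0.29 -0.08]
2 [ 0.56 -0.19]
3 [ 0.84 -0.27]
4 [ 1.12 -0.32]
5 [ 1.41 -0.34]
6 [ 1.7  -0.33]
7 [ 1.99 -0.29]
8 [ 2.27 -0.22]
```

Emit:
{"op": "jog_arm", "data": {"targets": [[[0.29,-0.1,0],[0,0,0],0],[[0.56,-0.21,0],[0,0,0],0],[[0.84,-0.29,0],[0,0,0],0],[[1.12,-0.34,0],[0,0,0],0],[[1.41,-0.36,0],[0,0,0],0],[[1.7,-0.35,0],[0,0,0],0],[[2.0,-0.31,0],[0,0,0],0],[[2.25,-0.25,0],[0,0,0],0]]}}

```text
time: 7.4
tool_pos: [0.5484, 0.2075, 0.0888]
tool_rot: [-0.002, 0.993, 0.117, -0.0]
contact_force: [-6.0, 5.0, 6.1]
gripper_width: 0.217
grasp_force: 59.9
```

```bash
python3 -c "
from h import *
s=state();rel();c=np.array([.5449,.1354]);p=s['tool_pos'];print(np.degrees(np.arctan2(*(p[:2]-c)[::-1])), np.hypot(*(p[:2]-c)));print(rot().inv().apply(s['contact_force']))"
```

```text
t 7.4 tcp [0.5484 0.2075 0.0888] yaw 13.5 F [-6.   5.   6.1] g 0.217 59.895665645599365
87.25892988860885 0.07217278068628534
[-4.70932341 -6.29561499 -6.06651126]
```

Emit:
{"op": "jog_arm", "data": {"targets": [[[0,0,0],[0,0,0],50],[[0,0,0],[0,0,0],50],[[0,0,0],[0,0,0],50],[[0,0,-2.0],[0,0,0],50],[[0,0,-4.0],[0,0,0],50],[[1.0,1.3,-4.5],[0,0,0],50],[[2.0,2.5,-4.5],[0,0,0],50],[[2.0,2.5,-4.5],[0,0,0],50]]}}

```text
time: 8.4
tool_pos: [0.6131, 0.1548, 0.2002]
tool_rot: [0.0, 0.993, 0.116, 0.0]
contact_force: [-0.1, 0.8, 0.1]
gripper_width: 0.504
grasp_force: 0.0
```

```bash
python3 -c "
from h import *
s=state();r=rot();im,d=save('wrist','w2');rel((.6174,.1519,.069))
print(wpix((.6174,.1519,.103),s['tool_pos'],r))"
```

```text
t 8.45 tcp [0.6119 0.1557 0.1997] yaw 13.4 F [-1.1 -0.5 -0.7] g 0.498 0.0
(0.6174, 0.1519, 0.069) -> [0.18 0.2  5.23]
[325.52453826 236.10753158]
```

View pics/w2.png

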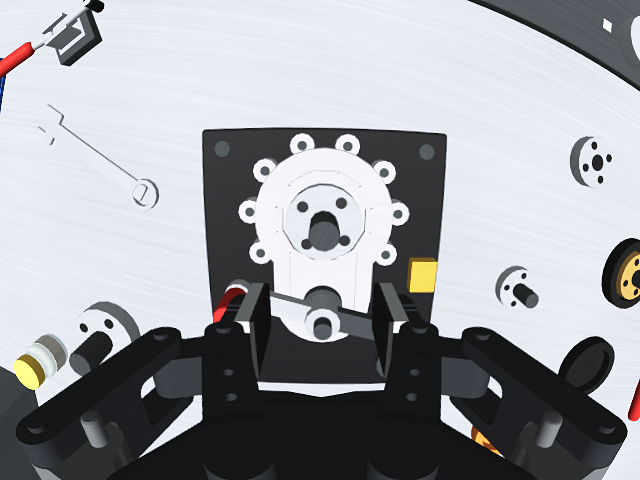

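The picture shows the stem top at about (324,234), close to the predicted (325,236). The clamp's foot has swung clear to the right and the knob is at left (230,297). Descending and gripping.

Emit:
{"op": "jog_arm", "data": {"targets": [[[0.18,0.2,1.5],[0,0,0],50],[[0.18,0.2,3.2],[0,0,0],50],[[0.18,0.2,4.6],[0,0,0],50],[[0.18,0.2,5.2],[0,0,0],50],[[0.18,0.2,5.2],[0,0,0],0],[[0.18,0.2,5.2],[0,0,0],0],[[0.18,0.2,5.2],[0,0,0],0],[[0.18,0.2,5.2],[0,0,0],0]]}}

```text
time: 9.45
tool_pos: [0.6174, 0.1527, 0.0706]
tool_rot: [-0.0, 0.993, 0.117, 0.0]
contact_force: [0.9, -0.3, -3.4]
gripper_width: 0.242
grasp_force: 58.7
```

```bash
python3 -c "
from h import *
rel((.6174,.1519,.2),(.4960,-.241,.2))"
```

```text
t 9.45 tcp [0.6174 0.1527 0.0706] yaw 13.5 F [ 0.9 -0.3 -3.4] g 0.242 58.687766790390015
(0.6174, 0.1519, 0.2) -> [-0.    0.03 -5.18]
(0.496, -0.241, 0.2) -> [-8.38 14.19 -5.18]
```

Emit:
{"op": "jog_arm", "data": {"targets": [[[0,0,-0.2],[0,0,0],0],[[0,0,-0.7],[0,0,0],0],[[0,0,-1.6],[0,0,0],0],[[0,0,-2.6],[0,0,0],0],[[0,0,-3.5],[0,0,0],0],[[-0.2,0.3,-4.0],[0,0,0],0],[[-0.7,1.2,-4.0],[0,0,0],0],[[-1.4,2.4,-4.0],[0,0,0],0]]}}

```text
time: 10.45
tool_pos: [0.5966, 0.0854, 0.1705]
tool_rot: [0.0, 0.993, 0.118, -0.0]
contact_force: [0.4, -0.9, -3.3]
gripper_width: 0.238
grasp_force: 59.0
```

Emit:
{"op": "jog_arm", "data": {"targets": [[[-0.7,1.2,0],[0,0,0],0],[[-1.4,2.4,0],[0,0,0],0],[[-2.2,3.8,0],[0,0,0],0],[[-3.0,5.2,0],[0,0,0],0],[[-3.8,6.6,0],[0,0,0],0],[[-4.6,7.9,0],[0,0,0],0],[[-5.3,9.0,0],[0,0,0],0],[[-5.8,9.9,0],[0,0,0],0]]}}

```text
time: 11.45
tool_pos: [0.5124, -0.1898, 0.1701]
tool_rot: [0.0, 0.993, 0.117, -0.0]
contact_force: [0.5, -0.4, -3.9]
gripper_width: 0.24
grasp_force: 59.0
```

```bash
python3 -c "
from h import *
rel((.496,-.241,.15))
print(state()['joint_pos'])"
```

```text
t 11.45 tcp [ 0.5124 -0.1898  0.1701] yaw 13.4 F [ 0.5 -0.4 -3.9] g 0.24 59.015992283821106
(0.496, -0.241, 0.15) -> [-1.11  1.84  0.8 ]
[-4.90708087e-01 -8.90716991e-02  1.85669563e+00 -3.83518903e-04
  1.37450495e+00  8.46581155e-01]
```

Emit:
{"op": "jog_arm", "data": {"targets": [[[-0.6,0.9,0],[0,0,0],0],[[-0.9,1.5,0],[0,0,0],0],[[-1.1,1.85,0],[0,0,0],0],[[-1.1,1.85,0],[0,0,0],0],[[-1.1,1.85,0],[0,0,0],0]]}}

```text
time: 12.08
tool_pos: [0.4978, -0.239, 0.1699]
tool_rot: [-0.0, 0.993, 0.117, -0.0]
contact_force: [-0.7, -0.7, -3.4]
gripper_width: 0.24
grasp_force: 59.1
```

```bash
python3 -c "
from h import *
s=state();r=rot();im,d=save('wrist','w3');save('top','top2');rel((.496,-.241,.031))
c=np.array([.496,-.241]);im=im.copy()
for rad,h,col in [(.045,.02,(255,0,0)),(.034,.02,(0,255,0))]:
  for a in np.linspace(0,6.28,40):
    u=wpix((c[0]+rad*np.cos(a),c[1]+rad*np.sin(a),h),s['tool_pos'],r).round().astype(int);cv2.circle(im,tuple(map(int,u)),1,col,-1)
cv2.imwrite('pics/w3o.png',im[:,:,::-1])"
```

```text
t 12.18 tcp [ 0.4978 -0.239   0.17  ] yaw 13.5 F [ 0.7  0.2 -3.6] g 0.24 59.06376779079437
(0.496, -0.241, 0.031) -> [-0.09  0.06  5.56]
```

View pics/w3o.png

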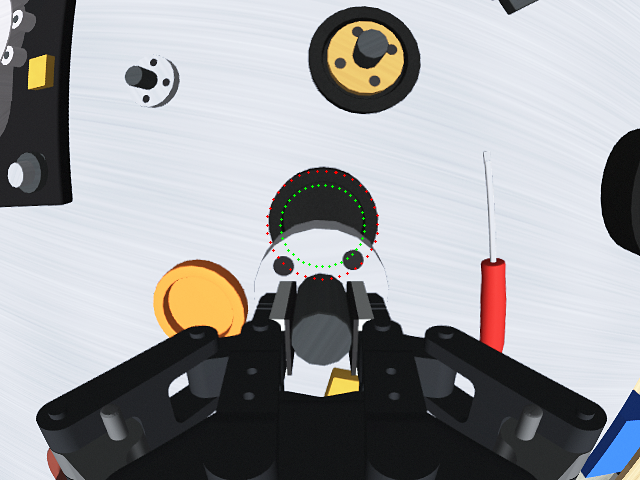

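The overlay shows the cup rim at top about (322,168) against a predicted 171, so the cup lies ~2 mm farther in +x. Quick rim fit.

```bash
python3 -c "
from h import *
from scipy.optimize import least_squares
s=state();r=rot();im=cv2.imread('pics/w3.png').max(2)
# dark blob outer edge on rows 165..235, upper rim at h=.02
m=im<95;P=[]
for a in np.radians(np.arange(185,356,6)):
  for q in range(75,35,-1):
    u,v=322+q*np.cos(a),222+q*np.sin(a)
    if m[int(round(v)),int(round(u))]: P.append(wplane((u+.5*np.cos(a),v+.5*np.sin(a)),.02,s['tool_pos'],r)[:2]);break
P=np.array(P);f=least_squares(lambda x:np.hypot(*(P-x).T)-.045,[.496,-.241],loss='soft_l1',f_scale=.001);print(f.x,np.abs(f.fun).max(),len(P))
rel((*f.x,.036))"
```

```text
[ 0.49840509 -0.24084642] 0.0012598150183476403 29
t 12.18 tcp [ 0.4978 -0.239   0.17  ] yaw 13.5 F [ 0.7  0.2 -3.6] g 0.24 59.06376779079437
(np.float64(0.49840508814825824), np.float64(-0.24084642397542308), 0.036) -> [0.   0.08 5.36]
```

Emit:
{"op": "jog_arm", "data": {"targets": [[[0,0.08,1.2],[0,0,0],0],[[0,0.08,2.6],[0,0,0],0],[[0,0.08,3.8],[0,0,0],0],[[0,0.08,4.6],[0,0,0],0],[[0,0.08,5.0],[0,0,0],0],[[0,0.08,5.2],[0,0,0],0],[[0,0.08,5.3],[0,0,0],0],[[0,0.08,5.3],[0,0,0],0]]}}

```text
time: 13.18
tool_pos: [0.4986, -0.2419, 0.0383]
tool_rot: [0.0, 0.993, 0.117, 0.001]
contact_force: [-0.1, -0.4, -3.1]
gripper_width: 0.244
grasp_force: 59.2
```

```bash
python3 -c "
from h import *
rel((.4984,-.2408,.0316))"
```

```text
t 13.18 tcp [ 0.4986 -0.2419  0.0383] yaw 13.5 F [-0.1 -0.4 -3.1] g 0.244 59.17176604270935
(0.4984, -0.2408, 0.0316) -> [ 0.   -0.04  0.27]
```

No contact, bottom is inside the rim. Lowering slowly to the floor.

Emit:
{"op": "jog_arm", "data": {"targets": [[[0,0,0.08],[0,0,0],0],[[0,0,0.15],[0,0,0],0],[[0,0,0.2],[0,0,0],0],[[0,0,0.24],[0,0,0],0],[[0,0,0.28],[0,0,0],0],[[0,0,0.28],[0,0,0],0]]}}

```text
time: 13.92
tool_pos: [0.4982, -0.2416, 0.031]
tool_rot: [-0.0, 0.993, 0.117, -0.0]
contact_force: [-2.9, 2.2, 0.7]
gripper_width: 0.241
grasp_force: 59.7
```

Emit:
{"op": "jog_arm", "data": {"targets": [[[0,0,0.03],[0,0,0],0],[[0,0,0.03],[0,0,0],0]]}}

```text
time: 14.18
tool_pos: [0.4982, -0.2416, 0.0311]
tool_rot: [-0.0, 0.993, 0.117, -0.0]
contact_force: [-5.3, 3.2, 6.3]
gripper_width: 0.238
grasp_force: 60.2
```

Emit:
{"op": "jog_arm", "data": {"targets": [[[0,0,0],[0,0,0],30],[[0,0,0],[0,0,0],45],[[0,0,0],[0,0,0],50],[[0,0,0],[0,0,0],50],[[0,0,-1.0],[0,0,0],50],[[0,0,-3.0],[0,0,0],50],[[0,0,-5.0],[0,0,0],50],[[-1.5,0,-6.0],[0,0,0],50]]}}

```text
time: 15.18
tool_pos: [0.4636, -0.2512, 0.184]
tool_rot: [0.002, 0.993, 0.118, 0.002]
contact_force: [-0.1, -0.8, 0.2]
gripper_width: 0.504
grasp_force: 0.0
```

```bash
python3 -c "
from h import *
s=state();r=rot();im,d=save('wrist','w4');t,d=save('top','top3');rel()
a=cv2.resize(im[100:400,170:470],(600,600));b=cv2.resize(t[180:320,220:467],(0,0),fx=.8,fy=.8)
cv2.imwrite('pics/w4c.png',im[:,:,::-1]);cv2.imwrite('pics/top3c.png',cv2.resize(t[175:325,180:480],(800,400),interpolation=cv2.INTER_CUBIC)[:,:,::-1])"
```

```text
t 15.28 tcp [ 0.4618 -0.252   0.184 ] yaw 13.4 F [ 0.5 -0.3  0.2] g 0.5 0.0
```

View pics/w4c.png

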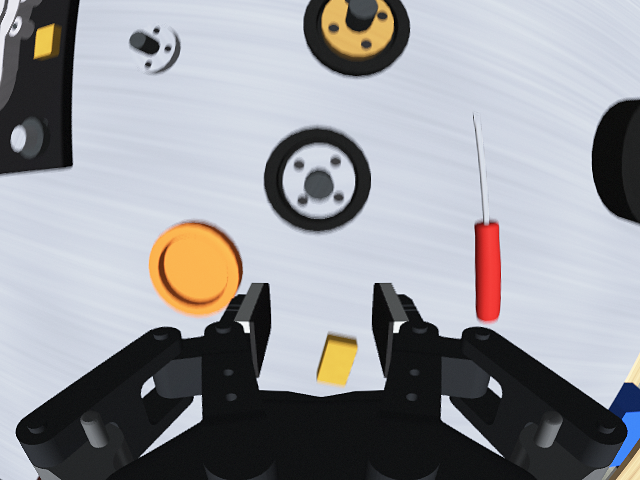

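View pics/top3c.png

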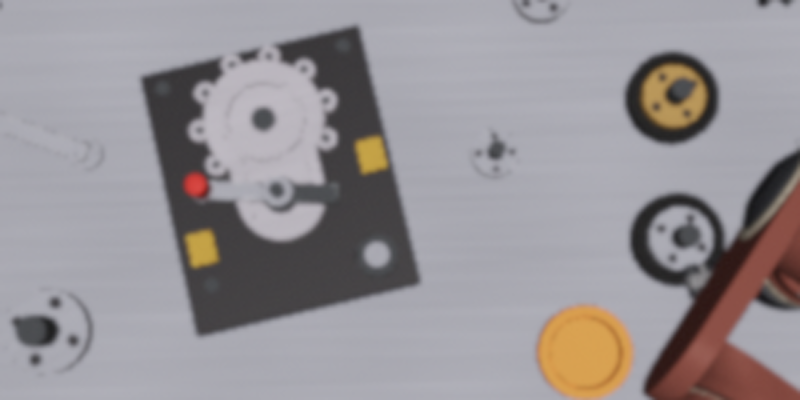

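The wrist view shows the steel plug flat and centred in the black cup at (318,180). The top crop shows the clamp turned about 104°, knob at (196,185), hub at (278,190), nest empty, and the neighbours where they were. Handing in.

```bash
python3 -c "
from h import *
print(job_done())"
```

```text
the job is handed in; nothing more can be done
None
```

The clamp loosened clockwise (left-hand screw) by about 104°, the steel gauge plug sits flat in the empty black cup, the neighbouring items in view had not moved, and the job was handed in at about 15 s.

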